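Shut down the slide grinder and hang up the ear defenders

ROBOT

A 6-joint arm with a two-finger parallel gripper is mounted at the origin on the work surface. World frame = base frame: x ahead of the robot, y to its left, z up, the work surface at z = 0. Lengths are in m, angles in rad, forces in N, time in s.
With the tool pointing down it reaches from about 0.4 to 0.925 m from the base axis. Payload 12.5 kg.
Tool frame: the origin (TCP) lies on the centre line of the jaws, within the pads' length; the fingertips stand 22 mm ahead of it and the grasp point (between the pads) lies 3 mm ahead of it; z points along the fingers, y is the line along which they close (so a half turn about z gives the same grasp; the last joint's range is limited). The gripper opens to 95 mm and grips with 3 to 60 N. Pads are 20 mm wide; open, the fingers measure 119 mm over their backs; the gripper's body (75 mm by 180 mm) begins 59 mm behind the grasp point.
Start: joints at [-1.432, 0.491, 1.559, -0, 1.092, -0.106], TCP at [0.151, -0.606, 0.237] pointing down, gripper open.
Joint ranges: [-3.1, 3.1], [-0.84, 2.19], [0.05, 2.79], [-1.13, 4.28], [0.06, 2.93], [-2.69, 2.69]. Speed limits (rad/s): [2.22, 2.22, 2.79, 3.14, 3.14, 3.14].

INTERFACE

Orientations are given as a rotation vector (axis times angle).
In Python, from plant import ctrl, gripper_to, kinematics, cams, order, status gives the robot as it stands. Calls block until the motion is done:
- ctrl.move_to(position, orientation): joint-space move of the TCP to a pose.
- ctrl.line_to(position, ori=None, vel=0.15, f_stop=None): straight line of the TCP; ori=None keeps the orientation; vel is the mean speed in m/s. With f_stop (N) it stops when the force on the tool has changed by that much, and returns True; else False.
- ctrl.movej(angles): joint-space move.
- gripper_to(opening, grip_force=None): finger opening in m; grip_force is the grip in N (None keeps the last); returns when the fingers have stopped.
- ctrl.sleep(seconds).
- kinematics.inverse_kinematics(position, orientation): joint angles nearest the present ones, or None.
- cams.snapshot(name): name is "scene" or "top"; returns a dict with "img" (384x512x3 uint8, red, green, blue), "z_map" (384x512 float32, m along the optical axis (not along the pixel's ray), 0 where there is no reading), "camera_matrix" (3x3 intrinsics, pixels), "xyz" and "attitude" of the camera in the world. Camera axes: x right, y down, z forward; pixel columns grow to the right and rows downward; lengths in m; the calibration is good to about 2 mm. A picture is of the moment at which its call begins.
A pose or a line that the arm cannot do raises ctrl.IKError and nothing moves.
- order.close_job(): hands the job in; it is judged then, once.
Readings, each from a call of its own:
- status.get_t(): time.
- status.get_joint_pos(): joint angles.
- status.get_joint_vel(): joint speeds.
- status.get_tau(): joint torques, N m.
- status.get_tcp_pos(): TCP position.
- status.get_ee_rot(): TCP orientation.
- status.get_ft_force(): force on the tool from outside, world axes, zero at the start.
- status.get_wrist_torque(): the same for the moment, N m.
- status.get_grip_width(): finger opening in m.
- status.get_grasp_force(): force on a finger pad.
Only numpy, scipy, OpenCV 4.12 (cv2) and the standard library are available. Lean on these libraries where they do the work, as an engineer would, in place of code of your own. Each camera call takes 0.05 s, during which the arm holds its last target. There are 200 camera calls.

TASK

Shut the slide grinder down for the night: turn the red isolator fully to OFF, then turn the black carriage lock (blocked until the isolator is off) fully to released, push the carriage slowly by its knob through its whole travel to the far stop and back fully home to feel for sticky spots, and lock it again, leaving the isolator off. Hang every pair of ear defenders on the bench over the rail between the posts, one cup on each side of the pipe. Leave the other things where they are.

Things in the scene. Friction and masses are not known exactly. Their poses are not given: they have to be found in the camera images.
- machine: Slide grinder, bolted down on the robot's left or right, about 370 (x) x 450 (y) mm, nothing higher than 170 mm. Grey housing (240 x 140 x 80 mm high) with the two handles on top at its -y end; rails run along own y from there to a grey end block; a blue angle grinder rides on the carriage. Origin on the bench, mid-length; own x points away from the robot. Yaw within 0.1 rad.
- isolator (a joint): Red handle: 0 = ON (grip bar along the machine's x), 1.4 rad = OFF, 80 deg clockwise seen from above, hard stops. Friction 0.2 N m, stays where left. Its steel cam bars the lock handle until it is beyond about 1.25; while the lock is released it cannot be turned back past about 1.1.
- isolator_grip (a point): Centre of the red grip bar, on its vertical axis, 131 mm above the bench. Bar 65 mm long, 16 mm thick, 32 mm high (115 to 147 mm above the bench); this point's x runs along the bar and turns with it. Plates and pins under both handles reach at most 98 mm above the bench.
- lock (a joint): Black carriage-lock handle, 100 mm beyond the isolator along the machine's x: 0 = locked (bar along the machine's x), 1.4 rad = released, 80 deg clockwise from above, hard stops, friction as the isolator. Turns only with the isolator OFF (else gives 0.04 rad). Its bolt pin catches a hook on the carriage; the carriage is free from about 0.3 rad, and can be locked again only when home.
- lock_grip (a point): Centre of the lock's black grip bar, on its vertical axis: same bar and height as the isolator's (65 x 16 x 32 mm, centre 131 mm above the bench), x axis along the bar.
- carriage (a joint): Carriage travel along the machine's +y (m): 0 = home, next to the housing; 0.170 = far stop at the end block. Hard stops; friction about 2.5 N plus 8 N per m/s; stays where it is left.
- carriage_knob (a point): Middle of the black upright knob on the carriage, 145 mm above the bench: a cylinder 30 mm across, 45 mm high (120 to 165 mm) on a thin stem. On its far (+x) side the blue grinder motor begins 25 mm from the knob's axis and reaches 135 mm above the bench.
- stand: Hanging rail, fixed, across the bench from the machine, yaw within 0.15 rad: a 20 mm steel pipe along own y at own x = +70 mm (the far side), on two posts 310 mm apart with feet 12 mm high and 120 mm along x. Origin on the bench.
- rail (a point): Middle of the pipe, on its top line, 165 mm above the bench. y runs along the pipe; 145 mm are free to each side of this point.
- ear1: Ear defenders (may be absent): two orange cups on a stiff black headband arch, 0.26 kg, 150 mm high, standing upright on the cups in front of the rail. Origin on the bench, midway between the cups; z up, own y from cup to cup, own x across the band. Cups 66 mm (x) x 75 mm high; 155 mm overall from cup to cup (y), 71 mm free between the cups.
- ear1_crown (a point): Middle of the underside of ear1's headband crown, 136 mm straight above its origin, same axes. The crown is 26 mm wide (x), 14 mm thick (upward from here) and a shallow arch (falling 17 deg to each side for 25 mm), then the band slopes down at 45 deg. It hangs true when the pipe runs along own x under the crown.
- ear2: Ear defenders like ear1 (may be absent), same frame and sizes.
- ear2_crown (a point): Middle of the underside of ear2's crown, as for ear1.
- ear3: Ear defenders like ear1 (may be absent), same frame and sizes.
- ear3_crown (a point): Middle of the underside of ear3's crown, as for ear1.
- spray_can: Spray can standing behind the rail, 66 mm across, 180 mm high; origin under its centre. Not part of the job.
- hammer: Hammer lying on the bench in front of the rails, 280 mm long; origin under its middle. Not part of the job.
- discs: Stack of grinding discs near the bench's middle, 115 mm across, 30 mm high. Not part of the job.
Not all that is in view belongs to the job. Leave any green or white look-alike of the ear1 alone.

How it is judged:
By the outcome, as a careful person would: the job done as asked, in the order asked, and still so for the second after the job is handed in, with the robot touching nothing.
Of ear1, ear2, ear3 only 2 to 3 are there at a start; the rules pass over those that are not, and their reading is None.
At some moment in a run one of ear1, ear2, ear3 may be knocked a few centimetres aside while the robot is not near it.
It also fails if it takes over 210 s, if anything falls off the work surface, if the arm or the gripper's body presses on something with over 40 N, if the wrist force passes 120 N, or if a joint passes its speed limit or range.

## Working session

There is one attempt and no reset: what is moved stays moved. The work goes in short steps, each a Python script; the robot and the scene stay as the last script left them, time stands still between calls to the robot, and variables do not carry over. Pictures are saved under pics/ and viewed, at most 14 in all, crops included, and the job is handed in when it is done.

```bash
ls; mkdir -p pics; cat > snap.py <<'E'
import numpy as np, cv2, pickle
from plant import cams
for n in ("scene","top"):
    s=cams.snapshot(n); pickle.dump(s,open(n+"0.pkl","wb"))
    cv2.imwrite(f"pics/{n}0.png",cv2.resize(s["img"][:,:,::-1],(800,600),interpolation=cv2.INTER_CUBIC))
    print(n,s["xyz"],s["attitude"],s["camera_matrix"].tolist(),(s["z_map"]>0).mean())
E
python3 snap.py
```

```text
pics
scene [1.04630943 0.26647053 1.18181194] [-1.52684618 -2.34938972  0.63123009] [[479.3892456507618, 0.0, 255.1026257262938], [0.0, 479.3892456507618, 195.63760909527065], [0.0, 0.0, 1.0]] 0.99609375
top [ 0.42540506 -0.00945412  1.34740315] [-2.19368706  2.1681805  -0.04374795] [[408.9332990764353, 0.0, 252.44779717919315], [0.0, 408.9332990764353, 190.918019691253], [0.0, 0.0, 1.0]] 0.9957987467447916
```

View pics/scene0.png

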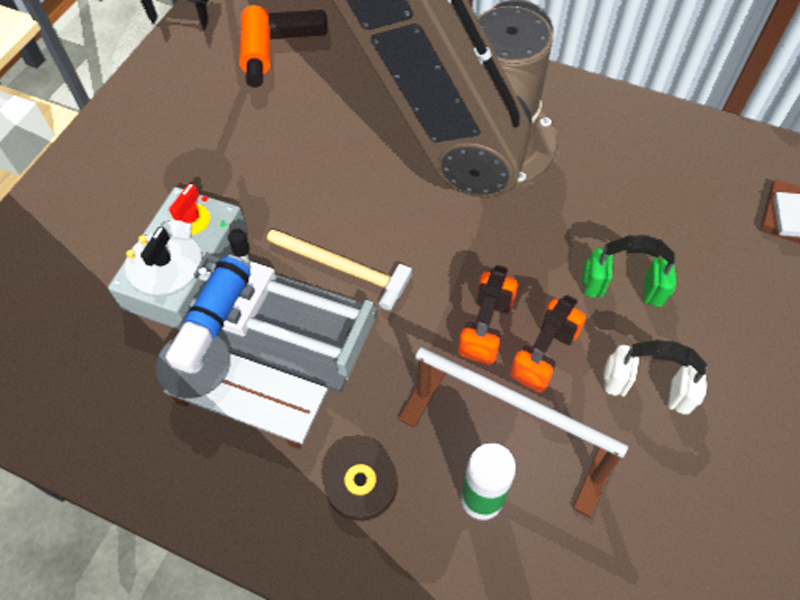

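View pics/top0.png

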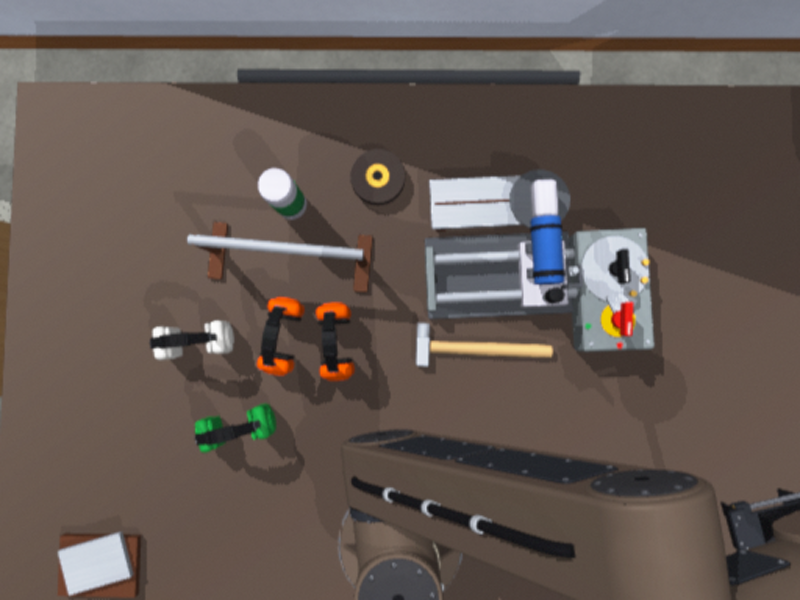

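The scene picture shows the machine on the robot's right (-y) with the red isolator at (185,205) and the black lock at (158,245). It also shows the knob at (238,240), two orange pairs at (490,315) and (550,345), and the pipe from (420,355) to (625,450). The top picture shows red at (627,320), the lock at (622,265), the knob at (553,295), ears at (277,335) and (333,342), and the pipe from (190,240) to (365,253). There is also an unclear orange object in the scene view at (255,45). Next I'll measure with fused point clouds from both cameras.

```bash
cat > vis.py <<'E'
import numpy as np, cv2
from scipy.spatial.transform import Rotation as R
def cloud(s):
    K=s["camera_matrix"]; z=s["z_map"]; v,u=np.indices(z.shape)
    p=np.stack([(u-K[0,2])/K[0,0]*z,(v-K[1,2])/K[1,1]*z,z],-1)
    P=p@R.from_rotvec(s["attitude"]).as_matrix().T+s["xyz"]
    P[z==0]=np.nan
    hsv=cv2.cvtColor(s["img"],cv2.COLOR_RGB2HSV)
    return P,hsv
def pca(p):
    c=(p[:,:2].max(0)+p[:,:2].min(0))/2; m=p[:,:2].mean(0)
    w,V=np.linalg.eigh(np.cov((p[:,:2]-m).T)); d=V[:,1]; n=V[:,0]
    a=(p[:,:2]-m)@d; b=(p[:,:2]-m)@n
    ctr=m+d*(np.percentile(a,1)+np.percentile(a,99))/2+n*(np.percentile(b,1)+np.percentile(b,99))/2
    return ctr,np.arctan2(d[1],d[0]),np.ptp(a),np.ptp(b),p[:,2].min(),p[:,2].max()
E
cat > m1.py <<'E'
import pickle; from vis import *
np.set_printoptions(precision=4,suppress=True)
for n in("scene","top"):
    P,h=cloud(pickle.load(open(n+"0.pkl","rb"))); H,S,V=[h[...,i].astype(int) for i in range(3)]
    x,y,z=P[...,0],P[...,1],P[...,2]
    px=lambda u,v:P[int(v*.64),int(u*.64)]
    print("==",n)
    if n=="scene": print("orange thing",px(255,45),px(255,70),px(300,25))
    mac=(y<-.2)&(x>.3)
    def rep(name,m):
        p=P[m]
        if len(p)>5: print(name,len(p),*[np.round(q,4) for q in pca(p)])
    red=((H<8)|(H>172))&(S>150)
    rep("red top",mac&red&(z>.14)&(z<.155)); rep("red",mac&red&(z>.11)&(z<.155))
    blk=(V<70)
    if n=="top": lk,kn,e1,e2,can,rl=px(624,265),px(553,295),px(272,335),px(330,342),px(275,185),px(280,246)
    else: lk,kn,e1,e2,can,rl=px(158,243),px(238,238),px(555,325),px(495,298),px(490,455),px(520,403)
    print("lk,kn,e1,e2,can,rl",lk,kn,e1,e2,can,rl)
    near=lambda c,r:np.hypot(x-c[0],y-c[1])<r
    rep("lock",near(lk,.07)&blk&(z>.135)&(z<.155))
    rep("knob",near(kn,.04)&blk&(z>.155)&(z<.172))
    rep("can",near(can,.06)&(z>.17))
    rep("pipe",near(rl,.15)&(z>.157)&(z<.18)&(y>0)&(S<90)&(V>90))
    orn=(H>4)&(H<18)&(S>180)&(V>120)&(x>.2)&(y>-.2)
    nl,lab,st,cc=cv2.connectedComponentsWithStats((orn&(z>.02)).astype(np.uint8))
    for i in range(1,nl):
        if st[i,4]>15: print("orange blob",cc[i]/.64,st[i,4],np.median(P[lab==i],0),P[lab==i][:,2].max())
    for k,e in(("e1",e1),("e2",e2)):
        rep(k+" crown",near(e,.07)&blk&(z>.14)&(z<.16))
        q=near(e,.12)&(z>.15)
E
python3 m1.py
```

```text
== scene
orange thing [ 0.0075 -0.5515  0.0674] [ 0.0607 -0.5243  0.053 ] [-0.1139 -0.5102  0.0371]
red top 111 [ 0.467  -0.4201] 3.0739 0.0668 0.0204 0.1402 0.1511
red 258 [ 0.4673 -0.416 ] 3.0445 0.0667 0.0287 0.1102 0.1511
lk,kn,e1,e2,can,rl [ 0.5617 -0.4096  0.1404] [ 0.5142 -0.2756  0.169 ] [0.4493 0.252  0.1505] [0.4386 0.1472 0.1483] [0.6964 0.2337 0.1797] [0.5963 0.2442 0.1587]
lock 127 [ 0.5675 -0.4134] 3.1265 0.0623 0.0177 0.1351 0.1501
knob 101 [ 0.5087 -0.283 ] -3.0933 0.0303 0.0285 0.155 0.169
can 662 [0.7072 0.2428] -3.0432 0.0625 0.0625 0.1701 0.1855
pipe 1514 [0.6584 0.2371] 1.4518 0.2993 0.1607 0.157 0.18
orange blob [484.2483 277.1959] 37 [0.3626 0.1095 0.0713] 0.15137210684918978
orange blob [510.1487 286.3926] 103 [0.362  0.1576 0.0717] 0.14696336408497945
orange blob [552.3707 303.5022] 29 [0.3657 0.2343 0.0729] 0.14476799346410152
orange blob [576.4472 319.1086] 122 [0.377  0.2821 0.0717] 0.15037589171677768
orange blob [478.5983 344.6214] 416 [0.485  0.1472 0.0652] 0.0817279151585435
orange blob [531.0836 370.497 ] 432 [0.4947 0.242  0.0651] 0.07934669387355187
[... 329 characters left out ...]
 [0.4271 0.2454 0.1464] [nan nan nan] [0.705  0.2388 0.1813] [0.5934 0.2305 0.1662]
lock 90 [ 0.5642 -0.4134] 3.1192 0.0587 0.0143 0.1353 0.1507
knob 70 [ 0.5071 -0.283 ] 1.7823 0.0262 0.0226 0.1594 0.1686
can 365 [0.7062 0.2407] 1.0417 0.0603 0.0623 0.1701 0.1876
pipe 893 [0.6497 0.2205] 1.3985 0.2983 0.1662 0.1571 0.18
orange blob [285.3125 304.8214] 175 [0.487  0.233  0.0724] 0.13416195186804059
orange blob [332.0067 309.3553] 159 [0.4786 0.139  0.0728] 0.12160699295042088
orange blob [275.8377 365.8509] 166 [0.3649 0.2498 0.0714] 0.11965666206411818
orange blob [336.4183 371.3642] 156 [0.3545 0.1256 0.0727] 0.12587791081348532
e1 crown 207 [0.4256 0.25  ] 2.9598 0.0734 0.0263 0.14 0.1549
```

```bash
cat > crop.py <<'E'
import pickle,cv2
t=pickle.load(open("top0.pkl","rb"))["img"][100:240,260:430,::-1]
cv2.imwrite("pics/mt.png",cv2.resize(t,None,fx=4.2,fy=4.2,interpolation=cv2.INTER_CUBIC))
s=pickle.load(open("scene0.pkl","rb"))["img"]
a=s[110:220,60:200,::-1]; b=s[0:60,120:220,::-1]
import numpy as np
A=cv2.resize(a,(560,440),interpolation=cv2.INTER_CUBIC); B=cv2.resize(b,(240,144),interpolation=cv2.INTER_CUBIC)
c=np.zeros((440,800,3),np.uint8); c[:,:560]=A; c[:144,560:]=B
cv2.imwrite("pics/ms.png",c)
E
python3 crop.py
```

```text
(no output)
```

View pics/mt.png

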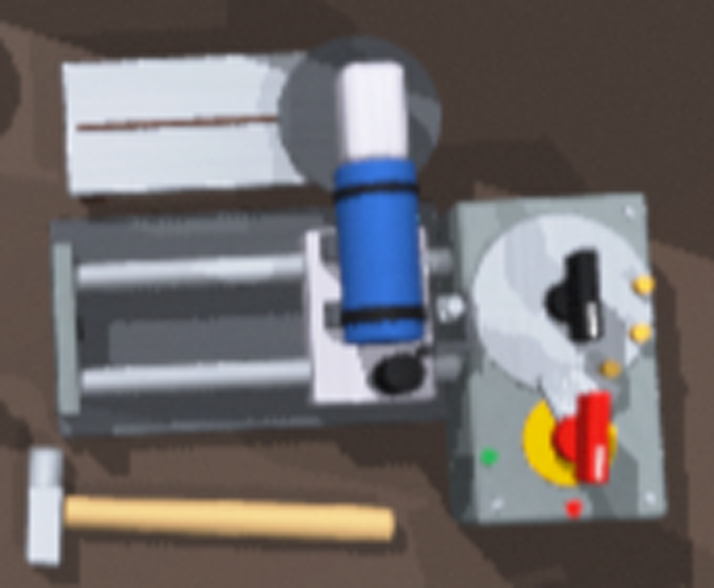

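View pics/ms.png

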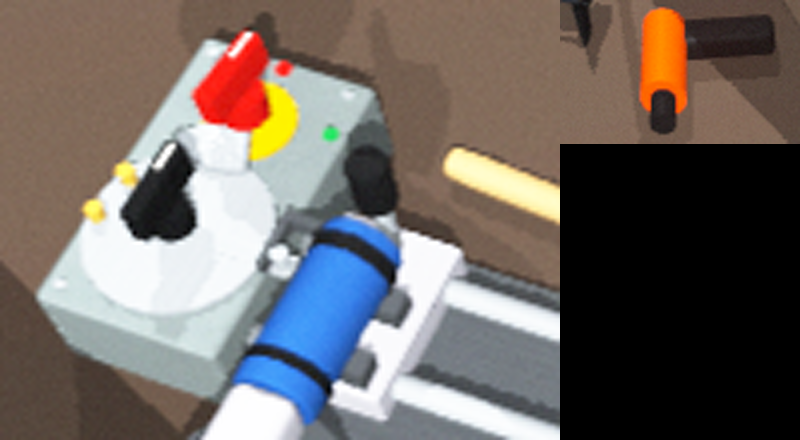

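The crops show the red bar at (595,437) in the first one, slightly tilted against the black bar at (583,295), with the knob at (397,370). The orange item by the arm is a drill-like tool, so it is not an ear defender. Next I'll get the machine yaw from its rails and the pipe line.

```bash
cat > m2.py <<'E'
import pickle; from vis import *
np.set_printoptions(precision=4,suppress=True)
iso=np.array([.4655,-.4195])
for n in("scene","top"):
    P,h=cloud(pickle.load(open(n+"0.pkl","rb"))); S,V=h[...,1].astype(int),h[...,2].astype(int)
    x,y,z=P[...,0],P[...,1],P[...,2]
    def line(m,name):   # robust fit x=f(y)
        p=P[m]; k=cv2.fitLine(p[:,:2].astype(np.float32),cv2.DIST_HUBER,0,.003,.003).ravel()
        if k[1]<0:k[:2]*=-1
        print(n,name,len(p),"yaw of y",np.arctan2(-k[0],k[1]),"pt",k[2:], "z",np.percentile(p[:,2],[5,50,95]),"yrange",np.percentile(p[:,1],[1,99]))
    # pipe
    m=(S<90)&(V>90)&(z>.157)&(z<.175)&(y>.05)&(y<.42)&(x>.54)&(x<.65)
    line(m,"pipe")
    # housing top: minAreaRect of points z 75-85mm
    m=(z>.072)&(z<.086)&(y<-.30)&(x>.38)&(x<.75)&(y>-.6)
    m=cv2.morphologyEx(m.astype(np.uint8),cv2.MORPH_CLOSE,np.ones((25,25)))
    m=cv2.morphologyEx(m,cv2.MORPH_OPEN,np.ones((5,5)))>0
    m&=(z>.072)&(z<.086)
    print(n,"housing",cv2.minAreaRect(P[m][:,:2].astype(np.float32)))
    for lo in(.120,.130,.143):
        red=((h[...,0]<8)|(h[...,0]>172))&(S>150)&(y<-.2)&(x>.3)&(z>lo)&(z<.155)
        blk=(V<70)&(np.hypot(x-.566,y+.413)<.06)&(z>lo)&(z<.155)
        for nm,mm in(("red",red),("blk",blk)):
            r=cv2.minAreaRect(P[mm][:,:2].astype(np.float32)); print(n,nm,lo,r, np.mean(P[mm],0))
E
python3 m2.py
```

```text
scene pipe 1140 yaw of y -0.07886608 pt [0.5959 0.2561] z [0.1582 0.1632 0.1671] yrange [0.0811 0.4028]
scene housing ((0.5257910490036011, -0.4085197150707245), (0.24093376100063324, 0.1615685373544693), 3.7599122524261475)
scene red 0.12 ((0.4652315676212311, -0.41944777965545654), (0.019159579649567604, 0.06675966084003448), 87.87749481201172) [ 0.4703 -0.417   0.1378]
scene blk 0.12 ((0.5669481158256531, -0.4135461151599884), (0.06315163522958755, 0.016568364575505257), 1.5384827852249146) [ 0.5718 -0.4105  0.1378]
scene red 0.13 ((0.4652262032032013, -0.41923752427101135), (0.018618188798427582, 0.06675761193037033), 88.87269592285156) [ 0.4702 -0.4176  0.142 ]
scene blk 0.13 ((0.5669481158256531, -0.4135461151599884), (0.06315163522958755, 0.016568364575505257), 1.5384827852249146) [ 0.5721 -0.4109  0.1418]
scene red 0.143 ((0.46705400943756104, -0.41955387592315674), (0.06303668022155762, 0.01814390905201435), 0.3733455538749695) [ 0.4703 -0.4196  0.1459]
scene blk 0.143 ((0.5662458539009094, -0.41368380188941956), (0.06177213415503502, 0.01639687828719616), 2.117037534713745)
[... 434 characters left out ...]
106261730194092), (0.018722694367170334, 0.058549921959638596), 86.70242309570312) [ 0.5675 -0.4117  0.1406]
top red 0.13 ((0.4646499752998352, -0.4205743074417114), (0.016372142359614372, 0.05896114557981491), 88.79827117919922) [ 0.466  -0.419   0.1439]
top blk 0.13 ((0.5642799139022827, -0.4140751361846924), (0.014312509447336197, 0.05867632105946541), 89.6380844116211) [ 0.5682 -0.4121  0.1429]
top red 0.143 ((0.4643990099430084, -0.42101606726646423), (0.015514190308749676, 0.05859213322401047), 86.65770721435547) [ 0.4676 -0.4204  0.1469]
top blk 0.143 ((0.5655027627944946, -0.41468220949172974), (0.05649679899215698, 0.012620924040675163), 2.4823052883148193) [ 0.5719 -0.4133  0.1467]
```

```bash
cat > rob.py <<'E'
import numpy as np
from plant import ctrl,gripper_to,kinematics,cams,order,status
from scipy.spatial.transform import Rotation as R
np.set_printoptions(precision=4,suppress=True)
YAW=.06; ISO=np.array([.4657,-.4195]); LOCK=np.array([.5656,-.4135]); KNOB=np.array([.508,-.283])
MX=np.array([np.cos(YAW),np.sin(YAW)]); MY=np.array([-MX[1],MX[0]])
def down(a):
    c,s=np.cos(a),np.sin(a); return R.from_matrix([[c,s,0],[s,-c,0],[0,0,-1]]).as_rotvec()
def P(xy,z): return np.array([xy[0],xy[1],z])
def st(t=""): print(t,"t",round(status.get_t(),1),"tcp",status.get_tcp_pos(),"w",round(status.get_grip_width(),4),"F",status.get_ft_force(),"M",status.get_wrist_torque(),"q6",round(status.get_joint_pos()[5],3))
def turn(xy,z,a0,a1,step=.1):
    n=max(1,int(np.ceil(abs(a1-a0)/step)))
    for a in np.linspace(a0,a1,n+1)[1:]:
        ctrl.move_to(P(xy,z),down(a))
E
python3 - <<'E'
from rob import *
print("t",status.get_t())
for nm,xy in(("iso",ISO),("lock",LOCK)):
  for off in(0,np.pi):
    print(nm,off,[kinematics.inverse_kinematics(P(xy,.134),down(a+off))[5] if kinematics.inverse_kinematics(P(xy,.134),down(a+off)) is not None else None for a in(.06,-.7,-1.4)])
print(kinematics.inverse_kinematics(P(KNOB,.15),down(YAW)),kinematics.inverse_kinematics(P(KNOB+.17*MY,.15),down(YAW)))
E
```

```text
t 0.1
iso 0 [np.float64(0.6722076840178954), np.float64(1.4322076840178957), np.float64(2.132207684017896)]
iso 3.141592653589793 [np.float64(-2.469384969571898), np.float64(-1.7093849695718977), np.float64(-1.0093849695718982)]
lock 0 [np.float64(0.7853159190040269), np.float64(1.545315919004027), np.float64(2.2453159190040264)]
lock 3.141592653589793 [np.float64(-2.3562767345857663), np.float64(-1.596276734585766), np.float64(-0.8962767345857663)]
[-0.6218  0.5303  1.7592  0.      0.8521  0.889 ] [-0.3532  0.4454  1.9314  0.      0.7648  1.1576]
```

```bash
python3 - <<'E'
from rob import *
ctrl.move_to(P(ISO,.24),down(0.0)); gripper_to(.045); 
ctrl.line_to(P(ISO,.134)); st("at")
gripper_to(.0,grip_force=45); st("grip")
turn(ISO,.134,0.0,YAW-1.36); st("1.36")
turn(ISO,.134,YAW-1.36,YAW-1.44,.04); st("1.44")
gripper_to(.045); st("open")
ctrl.line_to(P(ISO,.24))
import cv2
s=cams.snapshot("top"); cv2.imwrite("pics/t1.png",cv2.resize(s["img"][100:240,260:430,::-1],None,fx=4,fy=4,interpolation=cv2.INTER_CUBIC))
E
```

```text
at t 3.3 tcp [ 0.466  -0.4197  0.1347] w 0.0452 F [0.69   0.1801 1.0877] M [ 0.0264 -0.0571 -0.0237] q6 0.732
grip t 3.7 tcp [ 0.4661 -0.4228  0.1353] w 0.0334 F [ -1.4226 -16.7368  -6.5288] M [-3.0326  0.2573 -0.0754] q6 0.732
1.36 t 7.0 tcp [ 0.4665 -0.4222  0.1352] w 0.0332 F [  1.9557 -12.8359  -4.7879] M [-2.2691 -0.3404 -0.1425] q6 2.033
1.44 t 7.5 tcp [ 0.4662 -0.4202  0.1352] w 0.0326 F [ 1.5879 -3.3844  4.5487] M [-0.5142 -0.115  -0.1883] q6 2.111
open t 8.0 tcp [ 0.4656 -0.4193  0.1338] w 0.0451 F [ 0.1227 -0.3892  0.2073] M [ 0.0966 -0.0086  0.0212] q6 2.112
```

View pics/t1.png

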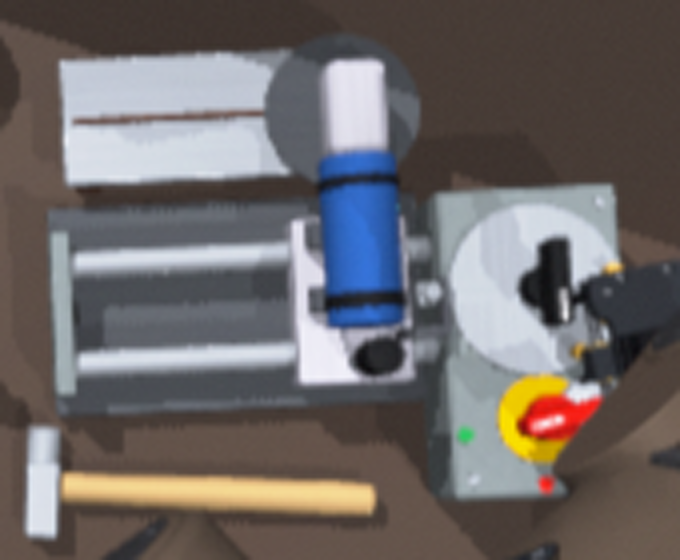

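The fingers closed on a 33 mm hub under the bar instead of the 16 mm bar, though the handle did turn: the bar runs from (520,425) to (600,400), near OFF. I'll re-grip higher and confirm the stop.

```bash
python3 - <<'E'
from rob import *
Z=.145
ctrl.move_to(P(ISO,.24),down(YAW-1.36)); ctrl.line_to(P(ISO,Z)); st("at")
gripper_to(.0,grip_force=45); st("grip")
turn(ISO,Z,YAW-1.36,YAW-1.40,.04);st("1.40")
turn(ISO,Z,YAW-1.40,YAW-1.44,.02);st("1.44")
gripper_to(.045); st("open")
ctrl.line_to(P(ISO,.24))
E
```

```text
at t 9.9 tcp [ 0.466  -0.4198  0.1457] w 0.0449 F [-0.3543 -0.8321  0.8722] M [ 0.0822 -0.0231 -0.0349] q6 2.033
grip t 10.5 tcp [ 0.4657 -0.4196  0.1453] w 0.0157 F [-1.2564  0.5135  2.287 ] M [ 0.1946  0.1418 -0.0069] q6 2.032
1.40 t 10.7 tcp [ 0.4659 -0.4195  0.1453] w 0.016 F [0.2908 1.4664 4.5941] M [ 0.3248 -0.0623 -0.2006] q6 2.072
1.44 t 11.5 tcp [ 0.4659 -0.4196  0.1453] w 0.0163 F [0.5354 0.891  5.1094] M [ 0.3938 -0.1771  0.9631] q6 2.111
open t 12.2 tcp [ 0.4657 -0.4195  0.145 ] w 0.0447 F [-0.4776 -0.0185 -0.1985] M [ 0.1244 -0.0515  0.0004] q6 2.112
```

The isolator is against its hard stop: the moment rose to about 1 N m, well above friction. Next is the lock.

```bash
python3 - <<'E'
from rob import *
Z=.145
ctrl.move_to(P(LOCK,.24),down(.04)); ctrl.line_to(P(LOCK,Z)); st("at")
gripper_to(.0,grip_force=45); st("grip")
turn(LOCK,Z,.04,YAW-.3); st(".3")
turn(LOCK,Z,YAW-.3,YAW-1.38);st("1.38")
turn(LOCK,Z,YAW-1.38,YAW-1.44,.02);st("1.44")
gripper_to(.045); st("open")
ctrl.line_to(P(LOCK,.25))
E
```

```text
at t 14.9 tcp [ 0.5659 -0.4139  0.146 ] w 0.0452 F [0.6658 0.7398 0.2119] M [-0.0006 -0.0017 -0.0255] q6 0.805
grip t 15.5 tcp [ 0.5658 -0.4173  0.1457] w 0.0158 F [  1.3216 -19.7529  -4.5676] M [-3.1806 -0.096   0.0707] q6 0.805
.3 t 16.3 tcp [ 0.5659 -0.4171  0.1457] w 0.0156 F [  0.9134 -18.8032  -3.5402] M [-2.9817 -0.1143 -0.2136] q6 1.086
1.38 t 19.0 tcp [ 0.5663 -0.4166  0.1457] w 0.0159 F [  4.3084 -16.6128  -4.4036] M [-2.4766 -0.5546 -0.2349] q6 2.166
1.44 t 20.0 tcp [ 0.5664 -0.4166  0.1457] w 0.0163 F [  4.6111 -15.1814  -4.0236] M [-2.5491 -0.6345  0.9193] q6 2.224
open t 20.8 tcp [ 0.5656 -0.4134  0.145 ] w 0.045 F [0.6288 0.6165 0.5686] M [0.1347 0.0096 0.0146] q6 2.225
```

The lock is released, with the stop felt. Next is the carriage.

```bash
sed -i 's/LOCK=np.array(\[.5656,-.4135\])/LOCK=np.array([.5661,-.4175])/; s/KNOB=np.array(\[.508,-.283\])/KNOB=np.array([.508,-.285])/' rob.py
python3 - <<'E'
from rob import *
Z=.155
ctrl.move_to(P(KNOB,.25),down(YAW)); gripper_to(.06); ctrl.line_to(P(KNOB,Z)); st("at")
gripper_to(0,grip_force=20); st("grip")
p0=status.get_tcp_pos()
print("stop",ctrl.line_to(P(KNOB+.165*MY,Z),vel=.035,f_stop=12)); st("A")
p=status.get_tcp_pos(); print("travel",(p-p0)[:2]@MY)
print("stop",ctrl.line_to(P(KNOB+.182*MY,Z),vel=.015,f_stop=12)); st("B")
p=status.get_tcp_pos(); print("travel",(p-p0)[:2]@MY)
E
```

```text
at t 24.1 tcp [ 0.5083 -0.2852  0.1557] w 0.0602 F [ 0.3188 -0.1932  0.5655] M [ 0.0161  0.0135 -0.0351] q6 0.886
grip t 24.7 tcp [ 0.508  -0.2851  0.1552] w 0.0297 F [-0.7794 -0.2779  3.5436] M [0.0618 0.1568 0.0366] q6 0.886
stop False
A t 29.6 tcp [ 0.4986 -0.1202  0.1552] w 0.0296 F [ 2.4355 -1.6199  4.5559] M [-0.3754 -0.5666  0.0183] q6 1.145
travel 0.1650934112099543
stop True
B t 30.1 tcp [ 0.4984 -0.1161  0.1552] w 0.0294 F [-0.6677 -2.67    3.7228] M [-0.2341  0.178  -0.0374] q6 1.154
travel 0.1692090973237868
```

```bash
python3 - <<'E'
from rob import *
Z=.155; p0=np.array([.508,-.2851])
tr=lambda: (status.get_tcp_pos()[:2]-p0)@MY
print("stop",ctrl.line_to(P(KNOB+.178*MY,Z),vel=.015,f_stop=25)); st("far"); print(tr())
print("stop",ctrl.line_to(P(KNOB+.006*MY,Z),vel=.035,f_stop=30)); st("back"); print(tr())
print("stop",ctrl.line_to(P(KNOB-.012*MY,Z),vel=.015,f_stop=25)); st("home"); print(tr())
gripper_to(.06); st("open"); ctrl.line_to(P(KNOB,.25))
E
```

```text
stop True
far t 30.5 tcp [ 0.4984 -0.1161  0.1552] w 0.03 F [ 0.4356 -3.0181  3.1939] M [-0.2367  0.1863 -0.0323] q6 1.158
0.16924554279633655
stop False
back t 35.3 tcp [ 0.5077 -0.2795  0.1552] w 0.0296 F [-3.9823  2.6348  5.1293] M [ 0.8005  0.6915 -0.1002] q6 0.896
0.005603820298025338
stop True
home t 36.0 tcp [ 0.5081 -0.2859  0.1551] w 0.0299 F [0.0924 2.8008 4.1214] M [ 0.4618 -0.0521  0.0023] q6 0.884
-0.0007959417798264343
open t 36.7 tcp [ 0.5072 -0.285   0.1546] w 0.0604 F [-0.372  -0.6236  0.5855] M [ 0.0435  0.0297 -0.0422] q6 0.884
```

The full 0.170 m was covered in both directions with both stops felt. Now I'll lock it again.

```bash
python3 - <<'E'
from rob import *
Z=.145
gripper_to(.045)
ctrl.move_to(P(LOCK,.25),down(YAW-1.4)); ctrl.line_to(P(LOCK,Z)); st("at")
gripper_to(.0,grip_force=45); st("grip")
turn(LOCK,Z,YAW-1.4,YAW-.02); st("0")
for a in (0,.02,.04): turn(LOCK,Z,YAW+a-.02,YAW+a); st(str(a))
gripper_to(.045); st("open")
ctrl.line_to(P(LOCK,.25)); ctrl.line_to(P((.45,-.1),.36),vel=.3)
import cv2,pickle
ctrl.move_to(P((.42,-.25),.4),down(0))
for n in("scene","top"):
    s=cams.snapshot(n); pickle.dump(s,open(n+"1.pkl","wb"))
    cv2.imwrite(f"pics/{n}1.png",cv2.resize(s["img"][:,:,::-1],(800,600),interpolation=cv2.INTER_CUBIC))
E
```

```text
at t 40.0 tcp [ 0.5665 -0.4177  0.146 ] w 0.0451 F [ 1.2707 -0.1742 -0.3673] M [ 0.1145 -0.0159 -0.0101] q6 2.181
grip t 40.6 tcp [ 0.5665 -0.4175  0.1453] w 0.0159 F [2.8654 0.4968 1.8059] M [ 0.2813 -0.4013 -0.1326] q6 2.182
0 t 44.1 tcp [ 0.5662 -0.4178  0.1453] w 0.0158 F [4.3189 0.8343 5.4971] M [ 0.0777 -0.8444  0.1681] q6 0.81
0 t 44.4 tcp [ 0.5663 -0.4178  0.1453] w 0.0159 F [ 5.1314 -0.4365  5.2178] M [ 0.0021 -0.8506 -0.0858] q6 0.791
0.02 t 44.6 tcp [ 0.5663 -0.4178  0.1453] w 0.0156 F [4.8992 0.7622 5.3158] M [ 0.0207 -0.7616 -0.599 ] q6 0.772
0.04 t 44.9 tcp [ 0.5663 -0.4178  0.1453] w 0.0159 F [4.6317 0.3316 5.2752] M [ 0.0231 -0.8497 -1.0523] q6 0.752
open t 45.6 tcp [ 0.5661 -0.4175  0.145 ] w 0.0451 F [ 0.3162  0.0687 -0.0385] M [ 0.018  -0.0409 -0.0515] q6 0.742
```

View pics/scene1.png

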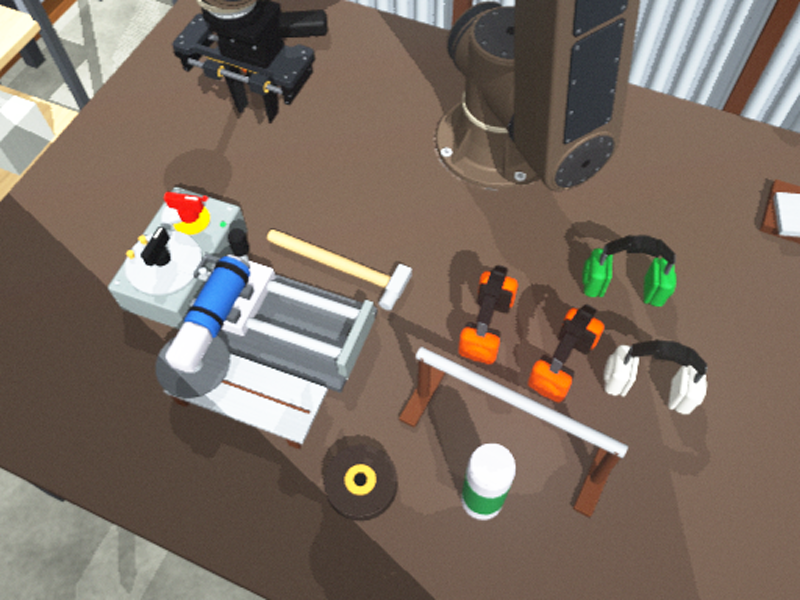

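The scene picture shows red turned to OFF at (185,205) and black locked at (155,245), with the knob home at (238,240). The right ear pair has been knocked to about (570,350), and the left pair is unchanged at (490,315). I'll re-measure both ears.

```bash
cat > ears.py <<'E'
from vis import *
def ears(s):
    "crown centre (top surface), axis cup-to-cup, zmax for each orange pair"
    Pc,h=cloud(s); H,S,V=[h[...,i].astype(int) for i in range(3)]
    x,y,z=Pc[...,0],Pc[...,1],Pc[...,2]
    orn=(H>4)&(H<18)&(S>180)&(V>120); out=[]
    m=(V<75)&(z>.14)&(z<.16)&(x>.28)&(x<.55)&(y>.0)&(y<.45)
    nl,lab,st,_=cv2.connectedComponentsWithStats(m.astype(np.uint8),connectivity=8)
    for i in range(1,nl):
        p=Pc[lab==i]
        if len(p)<60: continue
        c,a,L,W,_,zm=pca(p)
        if (orn&(np.hypot(x-c[0],y-c[1])<.1)).sum()<80: continue
        a=(a+np.pi/2)%np.pi-np.pi/2
        out.append((c,a,L,W,np.percentile(p[:,2],95)))
    return out
E
python3 - <<'E'
from ears import *; import pickle
for n in("scene1","top1"):
    for e in ears(pickle.load(open(n+".pkl","rb"))): print(n,*[np.round(q,4) for q in e])
E
```

```text
scene1 [0.4182 0.1394] 0.1107 0.0745 0.0259 0.1514
scene1 [0.4322 0.2844] -0.1658 0.073 0.0261 0.152
top1 [0.4312 0.2834] -0.163 0.0717 0.0271 0.1519
top1 [0.4164 0.1378] 0.0727 0.0734 0.0263 0.1522
```

```bash
cat > hang.py <<'E'
from rob import *
from ears import ears
M=np.array([.594,.2415]); U=np.array([.0797,.9968]); AP=-.08
def hang(c,a,off):
    c=np.array(c); T=M+off*U
    gripper_to(.05); ctrl.move_to(P(c,.30),down(a)); ctrl.line_to(P(c,.20)); 
    s=ctrl.line_to(P(c,.160),vel=.08,f_stop=8); st(f"at {s}")
    gripper_to(0,grip_force=30); st("grip")
    ctrl.line_to(P(c,.37)); st("lift")
    ctrl.line_to(P(T,.37),ori=down(AP),vel=.15)
    ctrl.line_to(P(T,.205),vel=.12); 
    s=ctrl.line_to(P(T,.186),vel=.02,f_stop=5); st(f"place {s}")
def snap(k):
    import cv2,pickle
    for n in("scene","top"):
        s=cams.snapshot(n); pickle.dump(s,open(f"{n}{k}.pkl","wb"))
        if n=="scene": cv2.imwrite(f"pics/{n}{k}.png",cv2.resize(s["img"][120:340,230:480,::-1],None,fx=2.7,fy=2.7,interpolation=cv2.INTER_CUBIC))
E
python3 - <<'E'
from hang import *
hang((.4173,.1386),.095,-.085)
snap("2")
E
```

```text
at False t 51.9 tcp [0.4175 0.1387 0.1604] w 0.0499 F [ 0.3672  0.4305 -0.6895] M [ 0.0583  0.023  -0.038 ] q6 1.646
grip t 52.4 tcp [0.4174 0.1386 0.1602] w 0.0257 F [ 0.1378 -0.7093  2.9234] M [-0.0481  0.1278  0.0676] q6 1.646
lift t 54.0 tcp [0.4171 0.1386 0.3693] w 0.0259 F [ 0.1153 -0.1773 -3.2345] M [ 0.0646  0.0267 -0.0388] q6 1.646
place True t 57.5 tcp [0.5872 0.1568 0.1897] w 0.0253 F [-0.883  -0.201   5.3802] M [-0.0072  0.19   -0.0439] q6 1.803
```

View pics/scene2.png

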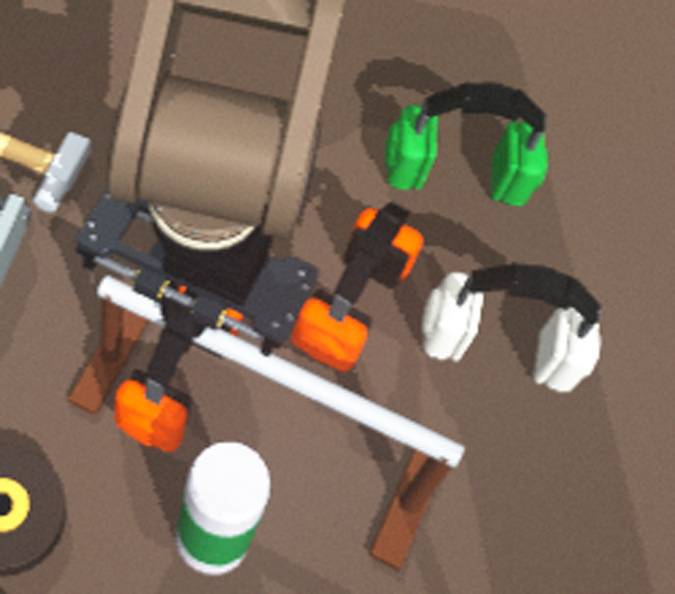

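The first pair sits over the pipe, with its far cup at (150,415) clear of the can at (225,480). Contact came at the expected height. I'll release, re-measure the second pair and hang it.

```bash
python3 - <<'E'
from hang import *
gripper_to(.05); T=M-.085*U; ctrl.line_to(P(T,.30),vel=.08); ctrl.sleep(.3)
ctrl.line_to(P((.45,-.05),.38),vel=.3)
s=cams.snapshot("top"); 
for n in("scene","top"):
    for e in ears(cams.snapshot(n)): print(n,*[np.round(q,4) for q in e])
snap("3"); st()
E
```

```text
scene [0.4306 0.2846] -0.1557 0.074 0.0257 0.1515
top [0.4331 0.283 ] -0.1683 0.0729 0.027 0.1521
 t 61.4 tcp [ 0.4503 -0.0494  0.3795] w 0.0497 F [ 0.5588 -0.3393 -0.7142] M [ 0.056   0.0533 -0.0218] q6 1.395
```

View pics/scene3.png

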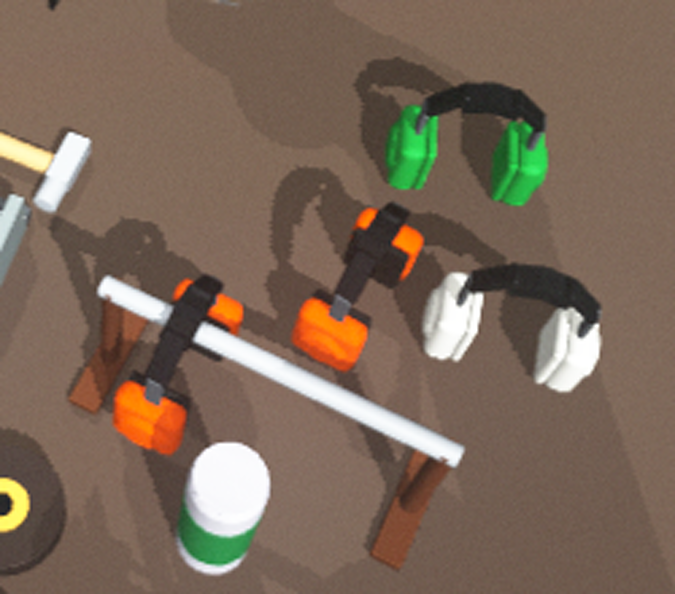

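The first pair hangs level at (190,330), with one cup on each side of the pipe. The second pair stands at (360,285). Hanging it now.

```bash
python3 - <<'E'
from hang import *
hang((.4318,.2838),-.163,.085)
gripper_to(.05); T=M+.085*U; ctrl.line_to(P(T,.30),vel=.08); ctrl.sleep(.3)
ctrl.move_to(P((.45,-.05),.40),down(0)); ctrl.sleep(.3)
import cv2
s=cams.snapshot("scene"); cv2.imwrite("pics/end.png",cv2.resize(s["img"][:,:,::-1],(800,600),interpolation=cv2.INTER_CUBIC)); st()
E
```

```text
at False t 64.3 tcp [0.432  0.2839 0.1603] w 0.0499 F [ 0.8292 -0.1078 -0.8881] M [ 0.0496  0.0151 -0.0083] q6 2.187
grip t 64.9 tcp [0.4318 0.2838 0.1602] w 0.0259 F [-0.5174 -1.1269  2.468 ] M [-0.1718  0.1667 -0.0178] q6 2.187
lift t 66.4 tcp [0.4316 0.2837 0.3692] w 0.0255 F [-0.7536  0.2713 -2.864 ] M [ 0.0257 -0.0161  0.0203] q6 2.187
place True t 70.0 tcp [0.6007 0.3262 0.1896] w 0.0259 F [-0.9034  0.2269  4.4575] M [0.0038 0.0855 0.0041] q6 2.052
 t 74.4 tcp [ 0.4502 -0.0498  0.3998] w 0.0498 F [ 0.4414 -0.3329  0.1273] M [ 0.0376  0.001  -0.0612] q6 1.314
```

View pics/end.png

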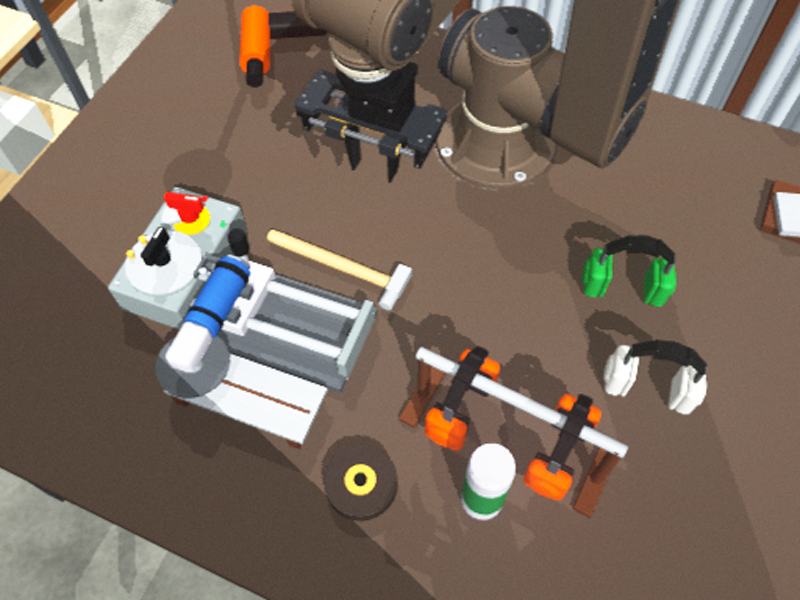

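Both pairs hang on the rail, at (465,395) and (565,445). The isolator is off, the lock is locked, and everything else is unmoved.

```bash
python3 -c "
from plant import order
print(order.close_job())"
```

```text
the job is handed in; nothing more can be done
None
```

The job is handed in: isolator off, carriage run the full 0.170 m out and back home and locked again, both pairs of ear defenders hung on the rail, and nothing else moved.

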